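# Lift a fired test cup out of its saggar with spring tongs

### The job

The little fired test cup is standing at the bottom of its tall, narrow saggar. Take the spring tongs off their peg, reach down into the saggar with them, squeeze them shut on the cup and lift it out - touch the cup with nothing but the tongs - and stand it gently, upright, near the middle of the bare kiln tile. Then hang the tongs back on the peg, leaving the saggar standing where it is and the other things undisturbed.

Things in the scene. Friction and masses are not known exactly. Their poses are not given: they have to be found in the camera images.
- tongs_grip (a point): Steel-strip spring tongs, 110 g, hanging jaws down from the peg. Point midway between the wooden grip plates (20 mm wide, 38 mm high, centred here). z runs up to the bow, y is the line along which the arms are squeezed, x lies along the peg (free end on -x). Over the grips: 51 mm open, about 45 shut on the cup, 41 fully shut. Bow top 59 mm above, jaw ends 135 mm below.
- tongs_jaws (a point): Point midway between the two jaws, half-way up them, 124 mm straight below tongs_grip; same axes. Each jaw is a shallow upright V of steel, 22 mm high and 19 mm wide, hollow side inwards; open, the Vs are 48 mm apart. Open jaws and arms take up 55 mm along y and 19 mm along x at this height.
- tongs_bow (a point): The middle of the bow of the tongs, where the peg's axis lies when they hang on it, 52 mm above tongs_grip; same axes.
- tongs: The tongs taken as a whole; origin and axes of tongs_grip. The arms are sprung open and move equally. They begin to close at about 6 N on each grip and need about 12 N to bring the jaws to the cup; squeezing with 20 to 40 N holds the cup well. A hold under 6 N carries them open. They spring open when the squeeze is eased.
- jaw_left: The arm of the tongs on their +y side, with its grip and jaw (origin at its pivot in the bow).
- jaw_right: The arm of the tongs on their -y side, with its grip and jaw (origin at its pivot in the bow).
- stand: Fixed hook stand: pale wooden base (18 mm thick) and post of 18 mm diameter, 225 mm high, with one level steel peg near its top. Origin on the table straight below the place where the tongs hang; the post stands 65 mm from it on the +x side, the peg runs from the post to the -x side.
- peg (a point): The point on the peg's axis where the tongs hang, 215 mm above the table; the peg is 8 mm thick and ends in a small ball of 13 mm diameter 37 mm from here on the -x side (same axes as the stand). The tongs come off by lifting them some 10 mm and sliding them along -x by 60 mm or more.
- cup_centre (a point): Small fired clay test cup, pale buff, 24 mm across and 28 mm high, 20 g, standing upright on the inner floor of the saggar within a few mm of its middle. This point is its centre, half-way up; z is its axis.
- cup: The test cup taken as a whole; origin at the centre of its foot, z up its axis.
- saggar: Saggar: tall round fireclay pot, open at the top, 90 mm across and 110 mm high, 1.1 kg, standing loose on the table. Bore about 68 mm, 100 mm deep (the wall and the floor are 10 mm thick). Origin at the centre of its underside, z up.
- saggar_mouth (a point): Centre of the saggar's mouth, level with its rim, 110 mm above the table.
- tile: Bare square kiln tile, 130 x 130 mm and 15 mm thick, pale fireclay, lying fixed on the table. Origin at the centre of its underside.
- tile_top (a point): Centre of the tile's top face, 15 mm above the table.
- saggar_lid: Bystander: lid of the saggar, a disc of 94 mm with a knob, lying on the table further from the robot than the saggar and the tile. Origin under its centre.
- mug: Bystander: white mug, 76 mm across and 85 mm high, handle on its y axis, further from the robot than the saggar and the tile. Origin under its centre.
- brush: Bystander: flat brush lying on the table between the saggar and the tile, on the robot's side of the stand.
- jar: Bystander: low closed jar, 68 mm across and 75 mm high, to the robot's left. Origin under its centre.
Things that resemble listed ones, but are neither listed nor needed, are in the scene too. There is more than one size of the stand; the job needs the smaller. Of the things that look like the tile, the smaller one is meant.

How it is judged:
On the way, in this order (a step that is already met when the one before it is completed fails the run):
1. the cup is gripped between both jaws of the tongs and lifted clear of the saggar's floor while still inside it (contact force between each of jaw_left, jaw_right and cup above 0.3 N and z of cup_centre in the frame of saggar between 0.032 and 0.115 m and horizontal distance between cup_centre and saggar below 0.035 m), for 0.15 s.
2. the cup, held in the tongs, is above the saggar's rim (contact force between each of jaw_left, jaw_right and cup above 0.3 N and z of cup_centre in the frame of saggar above 0.122 m), for 0.05 s.
3. the cup stands upright near the middle of the tile and the tongs have let go of it (horizontal distance between cup_centre and tile_top below 0.035 m and z of cup_centre in the frame of tile_top between 0.01 and 0.018 m and angle between cup_centre's own z axis and vertical below 0.1 rad and contact force between tongs and cup below 0.05 N and linear speed of cup below 0.02 m/s), for 0.2 s.
At the end, for the whole second after the job is handed in: The cup stands upright (within 0.1 rad) and at rest on the tile, its centre within 35 mm of the tile's centre; the tongs hang on the peg by their bow, upright within 0.25 rad and at rest; the saggar stands upright within 20 mm of where it was (horizontal distance between cup_centre and tile_top below 0.035 m and z of cup_centre in the frame of tile_top between 0.01 and 0.018 m and angle between cup_centre's own z axis and vertical below 0.1 rad and linear speed of cup below 0.02 m/s and contact force between tongs and stand above 0.3 N and horizontal distance between tongs_bow and peg below 0.05 m and y of tongs_bow in the frame of peg between -0.008 and 0.008 m and z of tongs_bow in the frame of peg between -0.006 and 0.006 m and angle between tongs_grip's own z axis and vertical below 0.25 rad and linear speed of tongs below 0.1 m/s and angle between saggar's own z axis and vertical below 0.05 rad and height (world z) of saggar below 0.005 m and distance of saggar from where it was at the start of the episode below 0.02 m); the robot touches nothing.
It fails at once if the gripper or arm touches the cup (contact force between any of the fingers, the arm and cup above 0.2 N).
It fails at once if the cup is dropped: out of the jaws and falling faster than 0.4 m/s (a drop of about 8 mm) (contact force between tongs and cup below 0.02 N and linear speed of cup above 0.4 m/s).
It fails at once if the cup is banged down on the tile (over 25 N) (contact force between cup and tile above 25 N).
It fails at once if the saggar is pushed more than 20 mm or tipped (distance of saggar from where it was at the start of the episode above 0.02 m or angle between saggar's own z axis and vertical above 0.15 rad).
It fails at once if a bystander is moved more than 15 mm (distance of any of saggar_lid, mug, brush, jar from where it was at the start of the episode above 0.015 m).
It also fails if it takes over 67 s, if anything falls off the work surface, if the arm or the gripper's body presses on something with over 40 N, if the wrist force passes 120 N, or if a joint passes its speed limit or range.

### The arm

A 7-joint arm with a two-finger parallel gripper is mounted at the origin on the work surface. World frame = base frame: x ahead of the robot, y to its left, z up, the work surface at z = 0. Lengths are in m, angles in rad, forces in N, time in s.
With the tool pointing down it reaches from about 0.4 to 0.9 m from the base axis. Payload 5.6 kg.
Tool frame: the origin (TCP) lies at the very end of the fingers, on their centre line; the grasp point (between the pads) lies 19 mm behind it; z points along the fingers, y is the line along which they close (so a half turn about z gives the same grasp; the last joint's range is limited). The gripper opens to 92 mm and grips with 3 to 60 N. Pads are 20 mm wide; open, the fingers measure 128 mm over their backs; the gripper's body (75 mm by 189 mm) begins 69 mm behind the grasp point.
Start: joints at [-1.271, 0.468, -0.012, 1.603, 0.006, 1.071, -0.056], TCP at [0.219, 0.612, 0.215] pointing down, gripper open.
Joint ranges: [-2.53, 2.53], [-0.31, 2.02], [-1.57, 1.55], [0.28, 2.44], [-1.29, 4.43], [0.15, 1.84], [-2.92, 2.92]. Speed limits (rad/s): [2.57, 2.57, 3.14, 3.14, 3.14, 3.14, 3.14].

### API

Orientations are given as a rotation vector (axis times angle).
In Python, from workcell import r gives the robot as it stands.
- The arm moves only by the tool servo_tool, never from a script. Its argument "steps" is a list that holds one entry, the list of rows, each a list of 7 numbers: the turn, a rotation vector about the tool's x, y, z in degrees, then the shift along the tool's x, y, z in m, then the gripper command: -1 is shut, 1 is fully open, values between are in proportion. A call has 1 to 12 rows; each row is the pose to reach, as a shift and turn from the pose commanded when the call began, along the tool's axes at that moment; what a row does not reach only later rows make up. A row lasts 1/8 s, in which the tool goes at most 62.5 mm and 10.7 degrees, less where a joint would pass 70% of its speed; a pose out of reach is approached as far as the arm can. A call with a gripper value outside its range is refused whole. The fingers move at their own pace and stop on an object; "squeeze" is the grip in N (left out, the last holds). Time passes only in rows, so rows that repeat a pose let the fingers close. It gives the time, the measured TCP pose, the force, the opening and the grip force at its end, in the units of the state.
- r.sense(): the state, without advancing time (a new reading comes with each control period).
- r.read_camera(name): name is "side" or "top" or "wrist"; returns a dict with "frame" (400x640x3 uint8, red, green, blue), "depth" (400x640 float32, m along the optical axis (not along the pixel's ray), 0 where there is no reading), "intrinsics" (3x3 intrinsics, pixels), "R" (3x3) and "t" (3): a world point X has camera coordinates R X + t; the wrist camera has in their place "hand_eye" (4x4, takes a point from camera to tool coordinates, whose origin is the TCP and whose axes are the flange's). Camera axes: x right, y down, z forward; pixel columns grow to the right and rows downward; lengths in m; the calibration is good to about 2 mm. A picture is of the moment at which its call begins: read the wrist's pose just before it.
- r.job_done(): hands the job in; it is judged then, once.
The state is a dict: "t": time; "joint_pos": joint angles; "dq": joint speeds; "joint_efforts": joint torques, N m; "tool_pos": TCP position; "eef_rot": TCP orientation; "contact_force": force on the tool from outside, world axes, zero at the start; "wrist_torque": the same for the moment, N m; "gripper_width": finger opening in m; "gripper_force": force on a finger pad.
Only numpy, scipy, OpenCV 4.12 (cv2) and the standard library are available. Lean on these libraries where they do the work, as an engineer would, in place of code of your own. Each camera call takes 0.05 s, during which the arm holds its last target. There are 200 camera calls.

## Working session

There is one attempt and no reset: what is moved stays moved. The work goes in short steps, Python scripts to look and compute and a tool call to move; the robot and the scene stay as the last step left them, time stands still between calls to the robot, and variables do not carry over. Pictures are saved under pics/ and viewed, at most 10 in all, crops included, and the job is handed in when it is done.

Besides the shell and the picture viewer there is one more tool, called after "Call:" as name(argument=value, ...), one argument or row to a line, values as JSON. servo_tool: Moves the arm, as the interface text tells. Its arguments: {"type":"object","properties":{"steps":{"type":"array"},"squeeze":{"type":"number"}},"required":["steps"]}

```bash
mkdir -p pics; cat > h.py <<'E'
import numpy as np, cv2
from workcell import r
from scipy.spatial.transform import Rotation as Ro
def cloud(c):
    d=c["depth"]; K=c["intrinsics"]; v,u=np.mgrid[:400,:640]
    P=np.stack([(u-K[0,2])/K[0,0]*d,(v-K[1,2])/K[1,1]*d,d],-1)
    return (P-c["t"])@c["R"]
def cam(n):
    c=r.read_camera(n); return c
E
python3 - <<'E'
from h import *
s=r.sense(); print({k:np.round(v,3) for k,v in s.items()})
for n in ("top","side"):
    c=r.read_camera(n); np.savez(f"pics/{n}.npz",**c)
    cv2.imwrite(f"pics/{n}0.png",c["frame"][...,::-1]); print(n,np.round(c["R"],2).tolist(),c["t"],c["intrinsics"][0,0])
E
```

```text
{'t': np.float64(0.0), 'joint_pos': array([-1.271,  0.468, -0.012,  1.604,  0.006,  1.071, -0.056]), 'dq': array([-0.001,  0.001,  0.001, -0.001, -0.002, -0.   , -0.002]), 'joint_efforts': array([ 1.0000e-03, -5.2056e+01, -1.2000e-02, -2.4375e+01, -5.7000e-02,
        1.7000e-02,  0.0000e+00]), 'tool_pos': array([0.218, 0.612, 0.214]), 'eef_rot': array([-5.360e-01, -3.095e+00,  3.000e-03]), 'contact_force': array([ 0.271,  0.018, -0.592]), 'wrist_torque': array([-0.043,  0.035, -0.048]), 'gripper_force': np.float64(0.0), 'gripper_width': np.float64(0.091)}
top [[0.03, -1.0, -0.0], [-1.0, -0.03, -0.05], [0.05, 0.0, -1.0]] [0.12406324 0.46493598 1.71297839] 469.75511926038246
side [[0.97, -0.23, 0.0], [-0.18, -0.75, -0.63], [0.15, 0.62, -0.77]] [-0.41624163  0.29685793  1.00127766] 394.2386341378065
```

View pics/top0.png

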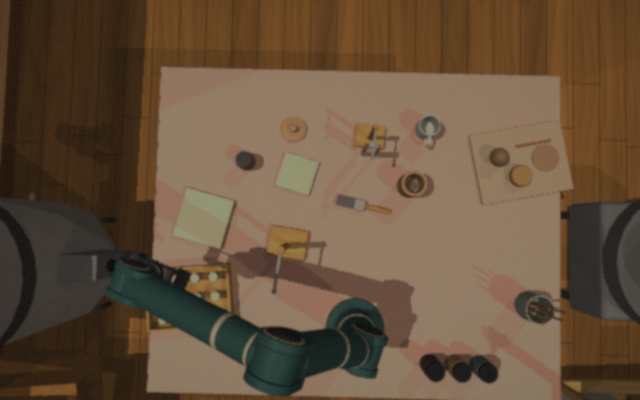

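View pics/side0.png

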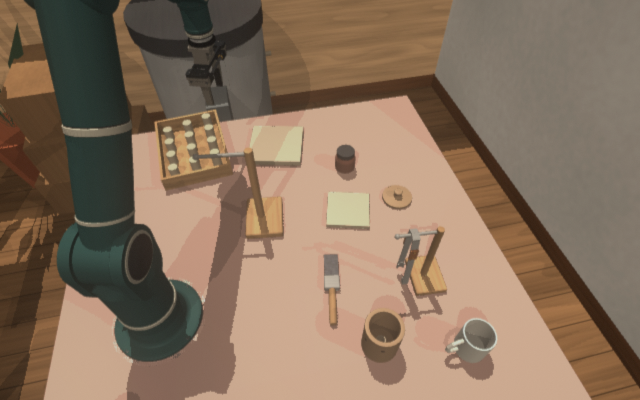

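Candidates: stands – small at top px (370,137) / side (428,270) with tongs hanging at side (410,255), large at top (288,243); tiles – small top (298,173), large top (205,217); saggar top (413,184) vs. mug (430,128) and brush pot (537,307). I choose the small stand, small tile and the saggar at (413,184). Now I'll measure and crop in close.

```bash
python3 - <<'E'
from h import *
L={n:dict(np.load(f"pics/{n}.npz")) for n in("top","side")}
P={n:cloud(L[n]) for n in L}
def sel(n,box,z0,z1):
    u0,u1,v0,v1=box; p=P[n][v0:v1,u0:u1].reshape(-1,3); return p[(p[:,2]>z0)&(p[:,2]<z1)]
for n,b in(("top",(390,435,165,205)),("side",(355,410,305,365))):
    p=sel(n,b,.1,.12); c,rad=cv2.minEnclosingCircle(p[:,:2].astype(np.float32)); print("saggar",n,len(p),np.round(c,4),rad,np.median(p[:,2]))
for n,b in(("top",(270,325,145,200)),("side",(315,380,180,240))):
    p=sel(n,b,.009,.022); f=L[n]["frame"]; print("tile",n,len(p),cv2.minAreaRect(p[:,:2].astype(np.float32)),np.median(p[:,2]))
for n,b in(("top",(350,405,118,170)),("side",(385,450,215,300))):
    for z0,z1 in((.225,.26),(.2,.224),(.14,.2),(.06,.14),(.012,.024)):
        p=sel(n,b,z0,z1)
        if len(p): print("stand",n,z0,z1,len(p),p.mean(0).round(4),[np.round(x,4).tolist() for x in cv2.minAreaRect(p[:,:2].astype(np.float32))[:2]])
a=cv2.resize(L["side"]["frame"][210:310,380:460],None,fx=5,fy=5,interpolation=cv2.INTER_CUBIC)
b=cv2.resize(L["top"]["frame"][110:210,345:445],(400,500),interpolation=cv2.INTER_CUBIC)
cv2.imwrite("pics/crop.png",np.hstack([a,b])[...,::-1])
E
```

```text
saggar top 230 [ 0.5216 -0.1877] 0.04526853933930397 0.11082717089616081
saggar side 575 [ 0.5222 -0.1894] 0.04502733796834946 0.10868114349658849
tile top 1102 ((0.5583348274230957, 0.227059006690979), (0.20354725420475006, 0.19047722220420837), 86.63269805908203) 0.015447248532739311
tile side 1421 ((0.5567271113395691, 0.22415107488632202), (0.1339567005634308, 0.12987633049488068), 73.68597412109375) 0.01372171405271751
stand top 0.225 0.26 21 [ 0.6646 -0.0367  0.2274] [[0.6422, -0.0368], [0.0135, 0.1142]]
stand top 0.2 0.224 126 [ 0.6401 -0.0336  0.2189] [[0.6435, -0.032], [0.114, 0.0311]]
stand top 0.14 0.2 62 [ 0.6457 -0.0301  0.1758] [[0.6578, -0.0363], [0.0515, 0.0718]]
stand top 0.06 0.14 37 [ 0.6655 -0.033   0.0976] [[0.6582, -0.035], [0.0485, 0.0674]]
stand top 0.012 0.024 436 [ 0.7021 -0.0352  0.018 ] [[0.6821, -0.0612], [0.1617, 0.1582]]
stand side 0.225 0.26 4 [ 0.6953 -0.0389  0.2253] [[0.6941, -0.0397], [0.0086, 0.0075]]
stand side 0.2 0.224 324 [ 0.6449 -0.0384  0.2157] [[0.6445, -0.0378], [0.033, 0.1148]]
stand side 0.14 0.2 314 [ 0.6526 -0.043   0.1698] [[0.6555, -0.0463], [0.0492, 0.0833]]
stand side 0.06 0.14 337 [ 0.6549 -0.0398  0.1007] [[0.6627, -0.0387], [0.0512, 0.0764]]
stand side 0.012 0.024 905 [ 0.6999 -0.0519  0.0167] [[0.7009, -0.0406], [0.1114, 0.0851]]
```

View pics/crop.png

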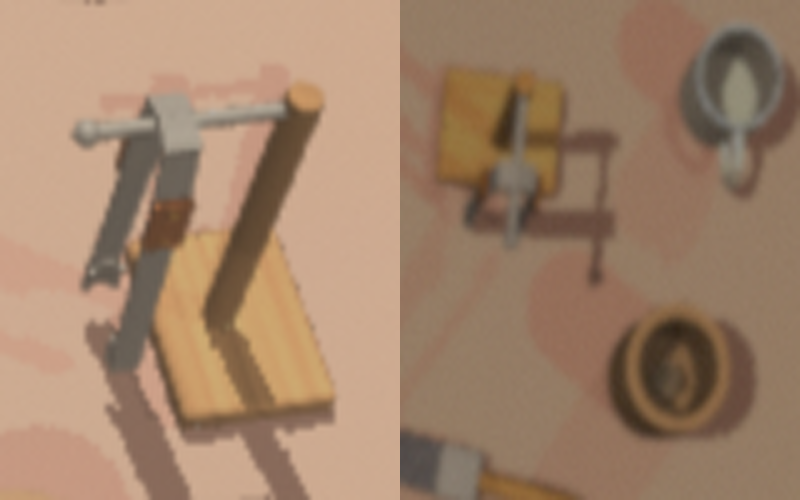

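The crop shows the tongs hanging from the small stand's peg: bow at crop (172,120), ball (85,130), post top (303,98). The saggar in the top view has the pale cup inside at (680,375). The choice is confirmed, so next is a raise and a look with the wrist camera.

```bash
cat >> h.py <<'E'
def down(yaw):  # tool y axis at angle yaw from world +y, z down; x = y cross z
    y=np.array([-np.sin(yaw),np.cos(yaw),0]); z=np.array([0,0,-1.]); return np.stack([np.cross(y,z),y,z],1)
def go(pos,yaw,flip=False):
    s=r.sense(); R=Ro.from_rotvec(s["eef_rot"]).as_matrix(); 
    print("turn",np.round(np.degrees(Ro.from_matrix(R.T@down(yaw)).as_rotvec()),2),"shift",np.round(R.T@(np.array(pos)-s["tool_pos"]),4))
def wcloud(save=None):
    s=r.sense(); c=r.read_camera("wrist"); 
    R=Ro.from_rotvec(s["eef_rot"]).as_matrix(); H=c["hand_eye"]
    Rw=R@H[:3,:3]; tw=R@H[:3,3]+s["tool_pos"]
    c["R"]=Rw.T; c["t"]=-Rw.T@tw
    if save: cv2.imwrite(f"pics/{save}.png",c["frame"][...,::-1]); np.savez(f"pics/{save}.npz",**c)
    return c,cloud(c)
E
python3 - <<'E'
from h import *
c=r.read_camera("wrist");print(c["hand_eye"].round(3),c["intrinsics"][0,0])
t=dict(np.load("pics/top.npz"));P=cloud(t)[118:170,350:405].reshape(-1,3);p=P[(P[:,2]>.208)&(P[:,2]<.235)]
e=p[p[:,0]<.605];q=p[p[:,0]>.685];print("ball",e.mean(0),len(e),"post",q.mean(0),len(q))
t=dict(np.load("pics/side.npz"));P=cloud(t)[215:300,385:450].reshape(-1,3);p=P[(P[:,2]>.208)&(P[:,2]<.235)]
e=p[p[:,0]<.605];q=p[p[:,0]>.685];print("ball",e.mean(0),len(e),"post",q.mean(0),len(q))
go((.22,.61,.45),0); go((.56,-.04,.45),0)
E
```

```text
[[-0.    -0.97  -0.242  0.068]
 [ 1.    -0.     0.    -0.   ]
 [-0.    -0.242  0.97  -0.17 ]
 [ 0.     0.     0.     1.   ]] 284.98155753053175
ball [ 0.59399787 -0.03049146  0.22046082] 17 post [ 0.69217124 -0.03838726  0.22306122] 28
ball [ 0.5940974  -0.03277359  0.21720312] 35 post [ 0.69230558 -0.04230498  0.22020859] 61
turn [-8.000e-02 -1.000e-02 -1.964e+01] shift [-0.0021 -0.0014 -0.2361]
turn [-8.000e-02 -1.000e-02 -1.964e+01] shift [-0.5409 -0.4993 -0.2354]
```

Call:
servo_tool(
  steps=[
    [[0,0,0,0,0,-0.06,1],[0,0,0,0,0,-0.12,1],[0,0,0,0,0,-0.18,1],[0,0,0,0,0,-0.235,1]],
  ],
)

```text
t: 0.65
tool_pos: [0.2185, 0.6119, 0.4517]
eef_rot: [0.536, 3.095, 0.001]
contact_force: [0.4, 1.7, -0.4]
gripper_width: 0.0918
gripper_force: 0.0
```

Call:
servo_tool(
  steps=[
    [[0,0,-2,-0.045,-0.042,0,1],[0,0,-4,-0.09,-0.083,0,1],[0,0,-6,-0.135,-0.125,0,1],[0,0,-8,-0.18,-0.167,0,1],[0,0,-10,-0.225,-0.208,0,1],[0,0,-12,-0.27,-0.25,0,1],[0,0,-14,-0.315,-0.292,0,1],[0,0,-14.6,-0.36,-0.333,0,1],[0,0,-14.6,-0.405,-0.375,0,1],[0,0,-14.6,-0.45,-0.417,0,1],[0,0,-14.6,-0.495,-0.458,0,1],[0,0,-14.6,-0.54,-0.499,0,1]],
  ],
)

```text
t: 2.15
tool_pos: [0.5598, -0.0409, 0.4496]
eef_rot: [0.137, 3.138, 0.001]
contact_force: [1.0, 0.6, 0.5]
gripper_width: 0.0922
gripper_force: 0.0
```

Call:
servo_tool(
  steps=[
    [[0,0,0,0,0,0,1],[0,0,0,0,0,0,1]],
  ],
)

```text
t: 2.4
tool_pos: [0.5591, -0.0386, 0.4491]
eef_rot: [-0.138, -3.138, -0.001]
contact_force: [0.6, -0.2, -0.6]
gripper_width: 0.0922
gripper_force: 0.0
```

```bash
python3 - <<'E'
from h import *
c,P=wcloud("w1")
print(r.sense()["joint_pos"].round(2))
go((.56,-.04,.45),np.radians(-5))
E
```

```text
[-0.46  0.17  0.56  1.51 -0.09  1.49  1.58]
turn [ 0.04 -0.04  0.07] shift [-0.0011 -0.0021 -0.0007]
```

View pics/w1.png

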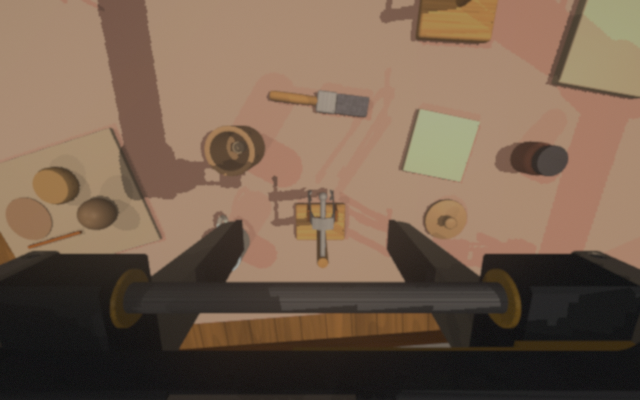

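The wrist view shows the peg with tongs (bow at ~(322,222), ball (322,193), post top (322,262)), the saggar at (231,150) with the cup inside at (236,148), and the tile at (441,145). Now measure them.

```bash
python3 - <<'E'
from h import *
c=dict(np.load("pics/w1.npz"));P=cloud(c)
def sel(b,z0,z1):
    p=P[b[2]:b[3],b[0]:b[1]].reshape(-1,3); return p[(p[:,2]>z0)&(p[:,2]<z1)]
S=np.array([.6,-.034]); 
p=sel((285,365,180,275),.205,.24)
print("n",len(p))
b=p[p[:,0]<.603]; q=p[p[:,0]>.683]; print("ball",b.mean(0).round(4),len(b),np.ptp(b,0).round(3),"post",((q.max(0)+q.min(0))/2).round(4),len(q),np.ptp(q,0).round(3))
for a in np.arange(.59,.70,.008):
    m=p[(p[:,0]>=a)&(p[:,0]<a+.008)]
    if len(m): print(round(a,3),len(m),m[:,1].min().round(4),m[:,1].max().round(4),m[:,1].mean().round(4),np.median(m[:,2]).round(4))
p=sel((195,270,120,185),.1,.12); print("sag",cv2.minEnclosingCircle(p[:,:2].astype(np.float32)),np.median(p[:,2]))
p=sel((395,485,100,185),.009,.022); print("tile",cv2.minAreaRect(p[:,:2].astype(np.float32)),np.median(p[:,2]))
cs=(.522,-.188)
p=sel((195,270,120,185),.025,.06); p=p[np.hypot(p[:,0]-cs[0],p[:,1]-cs[1])<.027]; print("cup",len(p),p.mean(0).round(4),p.min(0).round(4),p.max(0).round(4))
E
```

```text
n 674
ball [ 0.5931 -0.03    0.2188] 80 [0.017 0.012 0.007] post [ 0.6924 -0.0386  0.2164] 141 [0.019 0.018 0.022]
0.59 37 -0.0358 -0.0239 -0.0298 0.2196
0.598 26 -0.0339 -0.0274 -0.0306 0.2184
0.606 25 -0.0345 -0.0282 -0.0313 0.2183
0.614 26 -0.0353 -0.0288 -0.032 0.2186
0.622 109 -0.0478 -0.0171 -0.0334 0.2184
0.63 104 -0.0484 -0.018 -0.0334 0.2189
0.638 65 -0.0488 -0.0186 -0.0323 0.2188
0.646 26 -0.0379 -0.0314 -0.0347 0.2182
0.654 24 -0.0386 -0.032 -0.0354 0.218
0.662 25 -0.0392 -0.0325 -0.0359 0.2183
0.67 24 -0.0399 -0.0332 -0.0366 0.2178
0.678 40 -0.0435 -0.0338 -0.0383 0.2184
0.686 79 -0.0473 -0.0298 -0.0384 0.2238
0.694 37 -0.0461 -0.0309 -0.0387 0.2247
sag ((0.5214370489120483, -0.18723705410957336), 0.04518822208046913) 0.10956444278624783
tile ((0.5556907653808594, 0.22667118906974792), (0.13110147416591644, 0.12976574897766113), 73.77576446533203) 0.014911921838976064
cup 81 [ 0.5197 -0.1897  0.035 ] [ 0.5083 -0.2016  0.0252] [ 0.5308 -0.1787  0.0404]
```

```bash
python3 - <<'E'
from h import *
go((.631,-.033,.29),np.radians(-4.9))
E
```

```text
turn [ 0.04 -0.04 -0.03] shift [-0.0714  0.0109  0.1593]
```

Call:
servo_tool(
  steps=[
    [[0,0,0,-0.036,0.0055,0.04,1],[0,0,0,-0.0714,0.011,0.08,1],[0,0,0,-0.0714,0.011,0.12,1],[0,0,0,-0.0714,0.011,0.159,1],[0,0,0,-0.0714,0.011,0.159,1],[0,0,0,-0.0714,0.011,0.159,1]],
  ],
)

```text
t: 3.2
tool_pos: [0.6322, -0.0336, 0.2925]
eef_rot: [0.136, 3.136, 0.001]
contact_force: [0.2, 0.2, 0.7]
gripper_width: 0.0919
gripper_force: 0.0
```

```bash
python3 - <<'E'
from h import *
print(r.sense()["tool_pos"],r.sense()["joint_pos"].round(2))
go((.631,-.033,.144),np.radians(-4.9))
c,P=wcloud("w2")
p=P[(P[...,2]>.205)&(P[...,2]<.24)&(P[...,0]>.58)&(P[...,0]<.71)&(abs(P[...,1]+.035)<.03)]
for a in np.arange(.582,.70,.006):
    m=p[(p[:,0]>=a)&(p[:,0]<a+.006)]
    if len(m): print(round(a,3),len(m),m[:,1].min().round(4),m[:,1].max().round(4),np.median(m[:,2]).round(4))
E
```

```text
[ 0.6321598  -0.03360973  0.29248745] [-0.4   0.4   0.55  1.59 -0.22  1.21  1.67]
turn [ 0.04  0.14 -0.05] shift [0.0016 0.0004 0.1485]
0.582 25 -0.0341 -0.0256 0.2178
0.588 106 -0.0364 -0.024 0.22
0.594 68 -0.0357 -0.0243 0.2192
0.6 63 -0.0349 -0.0274 0.2184
0.606 61 -0.0355 -0.028 0.2183
0.612 62 -0.036 -0.0284 0.2181
0.618 82 -0.0487 -0.029 0.2181
0.624 241 -0.0487 -0.0174 0.219
0.63 226 -0.0494 -0.0183 0.2191
0.636 213 -0.0498 -0.0187 0.2192
0.642 59 -0.0387 -0.0192 0.2184
0.648 60 -0.0393 -0.0314 0.2181
0.654 55 -0.0398 -0.032 0.2184
0.66 52 -0.0403 -0.0326 0.2183
0.666 58 -0.0408 -0.033 0.218
0.672 51 -0.0414 -0.0335 0.2182
0.678 53 -0.042 -0.034 0.2181
0.684 176 -0.0465 -0.0308 0.222
0.69 123 -0.0477 -0.0301 0.2247
0.696 65 -0.0468 -0.0309 0.2248
```

Call:
servo_tool(
  steps=[
    [[0,0,0,0.0004,0,0.04,1],[0,0,0,0.0004,0,0.08,1],[0,0,0,0.0004,0,0.12,1],[0,0,0,0.0004,0,0.148,1],[0,0,0,0.0004,0,0.148,1],[0,0,0,0.0004,0,0.148,1]],
  ],
)

```text
t: 4.0
tool_pos: [0.6326, -0.0347, 0.1449]
eef_rot: [0.138, 3.135, 0.001]
contact_force: [0.4, -0.5, 0.8]
gripper_width: 0.0919
gripper_force: 0.0
```

Call:
servo_tool(
  steps=[
    [[0,0,0,0,0,0,0],[0,0,0,0,0,0,-1],[0,0,0,0,0,0,-1],[0,0,0,0,0,0,-1],[0,0,0,0,0,0,-1]],
  ],
  squeeze=5,
)

```text
t: 4.62
tool_pos: [0.6311, -0.0346, 0.1426]
eef_rot: [0.138, 3.139, 0.0]
contact_force: [0.5, -0.1, 0.3]
gripper_width: 0.0501
gripper_force: 5.0
```

Call:
servo_tool(
  steps=[
    [[0,0,0,0,0,-0.006,-1],[0,0,0,0,0,-0.012,-1],[0,0,0,0,0,-0.012,-1],[0,0,0,0.02,0,-0.012,-1],[0,0,0,0.04,0,-0.012,-1],[0,0,0,0.06,0,-0.012,-1],[0,0,0,0.08,0,-0.012,-1],[0,0,0,0.09,0,-0.012,-1],[0,0,0,0.09,0,-0.03,-1],[0,0,0,0.09,0,-0.06,-1],[0,0,0,0.09,0,-0.12,-1],[0,0,0,0.09,0,-0.17,-1]],
  ],
)

```text
t: 6.12
tool_pos: [0.5425, -0.0272, 0.3163]
eef_rot: [0.139, 3.135, -0.0]
contact_force: [0.9, 0.2, -1.2]
gripper_width: 0.0505
gripper_force: 5.0
```

```bash
python3 - <<'E'
from h import *
s=r.sense();print(s["tool_pos"],s["gripper_width"],s["contact_force"])
go((.5205,-.189,.315),np.radians(-4.9))
c=r.read_camera("side");np.savez("pics/s2.npz",**c)
w,P=wcloud("w3")
cv2.imwrite("pics/v3.png",np.vstack([c["frame"][120:330,200:520],w["frame"][100:310,160:480]])[...,::-1])
E
```

```text
[ 0.54251157 -0.02720309  0.31626503] 0.05051011358387596 [ 0.93164315  0.21835879 -1.22923752]
turn [-0.    0.18 -0.19] shift [ 0.0076 -0.1631  0.0012]
```

View pics/v3.png

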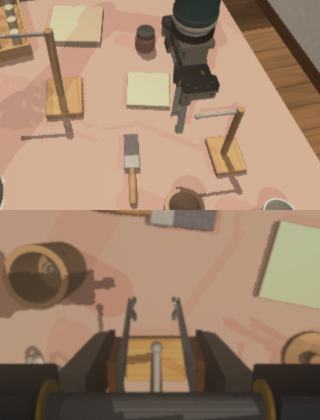

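The tongs are held open in the gripper, off the peg. Their jaws show in the wrist view at about crop (132,310) and (182,310), with the cup in the saggar at (48,268). Next: measure the jaws in the tool frame and the cup again.

```bash
python3 - <<'E'
from h import *
w,_=wcloud(); H=w["hand_eye"]; d=w["depth"];K=w["intrinsics"];v,u=np.mgrid[:400,:640]
C=np.stack([(u-K[0,2])/K[0,0]*d,(v-K[1,2])/K[1,1]*d,d],-1); T=C@H[:3,:3].T+H[:3,3]
for z0,z1 in((.03,.05),(.05,.07),(.07,.09),(.09,.105),(.105,.125)):
  for sg in(-1,1):
    m=(T[...,2]>z0)&(T[...,2]<z1)&(abs(T[...,0])<.03)&(sg*T[...,1]>0)&(sg*T[...,1]<.04)&(d>0)
    t=T[m]; 
    if len(t): print(z0,sg,len(t),t.min(0).round(4),t.max(0).round(4))
P=cloud(w); m=P[(P[...,2]>.034)&(P[...,2]<.043)&(np.hypot(P[...,0]-.5215,P[...,1]+.1875)<.03)]
print("cup",len(m),m.min(0),m.max(0),cv2.minEnclosingCircle(m[:,:2].astype(np.float32)) if len(m) else 0)
m=P[(P[...,2]>.1)&(P[...,2]<.12)&(np.hypot(P[...,0]-.5215,P[...,1]+.1875)<.06)]
print("sag",cv2.minEnclosingCircle(m[:,:2].astype(np.float32)))
E
```

```text
0.03 -1 41 [-0.0091 -0.0231  0.0303] [ 0.0063 -0.0201  0.0498]
0.03 1 50 [-0.0101  0.0197  0.0303] [0.0063 0.0224 0.0496]
0.05 -1 34 [-0.0035 -0.0245  0.0501] [ 0.0062 -0.0212  0.0694]
0.05 1 38 [-0.0094  0.0204  0.0514] [0.0065 0.0231 0.0696]
0.07 -1 34 [-0.0089 -0.0255  0.0718] [ 0.0062 -0.0224  0.09  ]
0.07 1 33 [-0.0094  0.0211  0.0708] [0.0062 0.024  0.0896]
0.09 -1 100 [-0.0112 -0.0266  0.0902] [ 0.0084 -0.0181  0.1048]
0.09 1 111 [-0.0115  0.0162  0.0909] [0.0083 0.0244 0.1043]
0.105 -1 27 [-0.0098 -0.027   0.1051] [ 0.0083 -0.019   0.1175]
0.105 1 30 [-0.0102  0.0168  0.1051] [0.0081 0.0248 0.1171]
cup 86 [ 0.50897411 -0.20196067  0.03461311] [ 0.53140184 -0.17898135  0.04016363] ((0.5199558138847351, -0.1904134899377823), 0.012123898603022099)
sag ((0.5215827822685242, -0.18728025257587433), 0.045083388686180115)
```

```bash
python3 - <<'E'
from h import *
for i in range(3): go((.5186,-.1882,.26),np.radians(-4.9)); r.read_camera("wrist")
E
```

```text
turn [ 0.09  0.44 -0.17] shift [ 0.0113 -0.1627  0.0563]
turn [ 0.05  0.2  -0.15] shift [ 0.0097 -0.1629  0.0542]
turn [ 0.01  0.03 -0.15] shift [ 0.0086 -0.1629  0.0528]
```

Call:
servo_tool(
  steps=[
    [[0,0,0,0.002,-0.035,0,-1],[0,0,0,0.004,-0.075,0,-1],[0,0,0,0.006,-0.115,0,-1],[0,0,0,0.008,-0.145,0,-1],[0,0,0,0.0085,-0.163,0.02,-1],[0,0,0,0.0085,-0.163,0.053,-1],[0,0,0,0.0085,-0.163,0.053,-1],[0,0,0,0.0085,-0.163,0.053,-1]],
  ],
)

```text
t: 7.42
tool_pos: [0.5189, -0.1883, 0.2599]
eef_rot: [-0.138, -3.138, 0.001]
contact_force: [-0.4, -1.1, -0.4]
gripper_width: 0.0502
gripper_force: 5.0
```

```bash
python3 - <<'E'
from h import *
for i in range(3): go((.5186,-.1882,.131),np.radians(-4.9)); r.read_camera("wrist")
w,P=wcloud("w4"); m=P[(P[...,2]>.034)&(P[...,2]<.043)&(np.hypot(P[...,0]-.5215,P[...,1]+.1875)<.03)]
print("cup",len(m),m.min(0),m.max(0),cv2.minEnclosingCircle(m[:,:2].astype(np.float32)))
E
```

```text
turn [-0.02 -0.02 -0.12] shift [2.000e-04 1.000e-04 1.289e-01]
turn [-0.02  0.06 -0.12] shift [8.000e-04 1.000e-04 1.294e-01]
turn [-0.01  0.09 -0.11] shift [9.000e-04 1.000e-04 1.296e-01]
cup 97 [ 0.5082385  -0.20253808  0.03418506] [ 0.53103587 -0.17975276  0.03954898] ((0.5199915766716003, -0.19094544649124146), 0.011949281208217144)
```

View pics/w4.png

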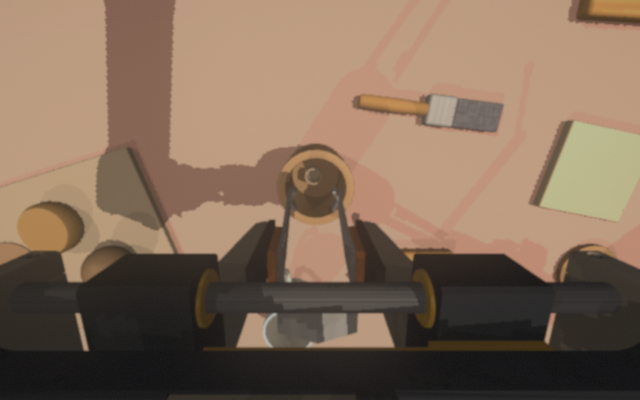

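The jaws, at about (290,195) and (338,195), are lined up over the saggar mouth. The cup is inside at (314,176), centred between them and nearer the camera side only because of perspective. Descend.

Call:
servo_tool(
  steps=[
    [[0,0,0,0.0005,0,0.02,-1],[0,0,0,0.0005,0,0.04,-1],[0,0,0,0.0005,0,0.06,-1],[0,0,0,0.0005,0,0.08,-1],[0,0,0,0.0005,0,0.1,-1],[0,0,0,0.0005,0,0.115,-1],[0,0,0,0.0005,0,0.125,-1],[0,0,0,0.0005,0,0.129,-1],[0,0,0,0.0005,0,0.129,-1],[0,0,0,0.0005,0,0.129,-1]],
  ],
)

```text
t: 8.88
tool_pos: [0.5185, -0.1884, 0.1311]
eef_rot: [0.138, 3.137, -0.0]
contact_force: [-0.4, -0.6, -1.5]
gripper_width: 0.0504
gripper_force: 5.0
```

```bash
python3 - <<'E'
from h import *
for i in range(2): go((.5186,-.1882,.131),np.radians(-4.9)); r.read_camera("wrist")
print(r.sense()["contact_force"])
w,P=wcloud(); m=P[(P[...,2]>.1)&(P[...,2]<.12)&(np.hypot(P[...,0]-.5215,P[...,1]+.1875)<.05)]
print("sag",cv2.minEnclosingCircle(m[:,:2].astype(np.float32)))
E
```

```text
turn [-0.    0.06 -0.15] shift [-0.0001  0.0002  0.0001]
turn [-0.    0.06 -0.15] shift [-0.0001  0.0002  0.0001]
[ 0.32787472 -0.64658661 -1.5766865 ]
sag ((0.5217617750167847, -0.18797481060028076), 0.044932566583156586)
```

Call:
servo_tool(
  steps=[
    [[0,0,0,0,0,0,-1],[0,0,0,0,0,0,-1],[0,0,0,0,0,0,-1]],
  ],
  squeeze=12,
)

```text
t: 9.4
tool_pos: [0.5181, -0.1883, 0.1306]
eef_rot: [0.138, 3.139, 0.0]
contact_force: [0.1, -0.3, -1.4]
gripper_width: 0.0478
gripper_force: 12.0
```

Call:
servo_tool(
  steps=[
    [[0,0,0,0,0,0,-1],[0,0,0,0,0,0,-1],[0,0,0,0,0,0,-1],[0,0,0,0,0,0,-1]],
  ],
  squeeze=30,
)

```text
t: 9.9
tool_pos: [0.5181, -0.1882, 0.1306]
eef_rot: [-0.138, -3.138, -0.0]
contact_force: [-0.3, -0.3, -2.8]
gripper_width: 0.0457
gripper_force: 30.0
```

Call:
servo_tool(
  steps=[
    [[0,0,0,0,0,-0.005,-1],[0,0,0,0,0,-0.015,-1],[0,0,0,0,0,-0.03,-1],[0,0,0,0,0,-0.045,-1],[0,0,0,0,0,-0.06,-1],[0,0,0,0,0,-0.075,-1],[0,0,0,0,0,-0.09,-1],[0,0,0,0,0,-0.11,-1],[0,0,0,0,0,-0.13,-1],[0,0,0,0,0,-0.15,-1],[0,0,0,0,0,-0.16,-1],[0,0,0,0,0,-0.16,-1]],
  ],
)

```text
t: 11.4
tool_pos: [0.5183, -0.1884, 0.2912]
eef_rot: [0.138, 3.137, 0.0]
contact_force: [0.1, -0.3, -1.0]
gripper_width: 0.0454
gripper_force: 30.0
```

```bash
python3 - <<'E'
from h import *
r.read_camera("top")
s=r.sense();print(s["gripper_width"],s["contact_force"],s["joint_pos"].round(2))
w,P=wcloud("w5"); c=r.read_camera("side")
cv2.imwrite("pics/v5.png",cv2.resize(np.hstack([w["frame"][130:280,240:400],c["frame"][250:400,320:480]]),None,fx=2.4,fy=2.4,interpolation=cv2.INTER_CUBIC)[...,::-1])
H=w["hand_eye"]; d=w["depth"];K=w["intrinsics"];v,u=np.mgrid[:400,:640]
C=np.stack([(u-K[0,2])/K[0,0]*d,(v-K[1,2])/K[1,1]*d,d],-1); T=C@H[:3,:3].T+H[:3,3]
m=(T[...,2]>.06)&(T[...,2]<.15)&(abs(T[...,0])<.03)&(abs(T[...,1])<.011)&(d>0);t=T[m]
print(len(t),t.min(0).round(4),t.max(0).round(4),np.percentile(t[:,2],[5,50,95]).round(4))
t2=t[t[:,2]<np.percentile(t[:,2],5)+.006]; print(t2.min(0),t2.max(0))
go((.556,.2265,.3),np.radians(-4.9))
E
```

```text
0.045712149095846956 [-0.62824078 -0.30967471 -2.05982184] [-0.27  0.25  0.67  1.79 -0.17  1.16  1.94]
590 [-0.0136 -0.0109  0.0899] [0.0102 0.0109 0.1179] [0.0916 0.1016 0.1167]
[-0.01360838 -0.01073949  0.08987636] [0.00999129 0.01055935 0.09758609]
turn [ 0.01 -0.08 -0.14] shift [-0.0018  0.4163 -0.0101]
```

View pics/v5.png

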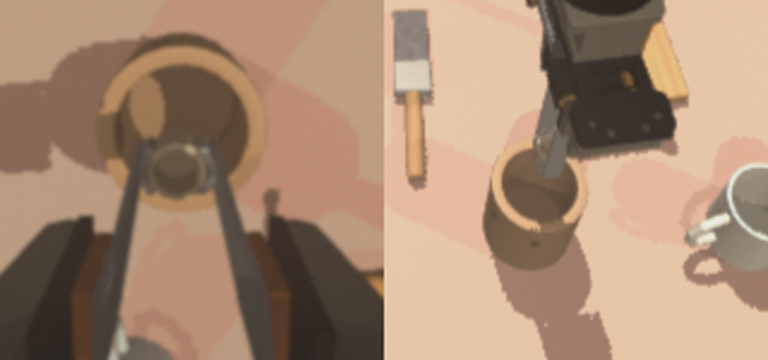

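The cup is gripped upright between both jaws at crop (178,165), above the saggar, which still stands in place. Carry it to the tile.

Call:
servo_tool(
  steps=[
    [[0,0,0,0,0.012,-0.01,-1],[0,0,0,0,0.04,-0.01,-1],[0,0,0,0,0.08,-0.01,-1],[0,0,0,0,0.125,-0.01,-1],[0,0,0,0,0.17,-0.01,-1],[0,0,0,0,0.215,-0.01,-1],[0,0,0,0,0.26,-0.01,-1],[0,0,0,0,0.305,-0.01,-1],[0,0,0,0,0.345,-0.01,-1],[0,0,0,0,0.38,-0.01,-1],[0,0,0,0,0.405,-0.01,-1],[0,0,0,-0.0003,0.417,-0.01,-1]],
  ],
)

```text
t: 13.05
tool_pos: [0.5547, 0.2287, 0.3005]
eef_rot: [-0.136, -3.138, 0.0]
contact_force: [0.1, 0.2, -2.9]
gripper_width: 0.0455
gripper_force: 30.0
```

Call:
servo_tool(
  steps=[
    [[0,0,0,0,0,0,-1],[0,0,0,0,0,0.02,-1],[0,0,0,0,0,0.04,-1],[0,0,0,0,0,0.06,-1],[0,0,0,0,0,0.08,-1],[0,0,0,0,0,0.1,-1],[0,0,0,0,0,0.12,-1],[0,0,0,0,0,0.13,-1],[0,0,0,0,0,0.135,-1],[0,0,0,0,0,0.135,-1],[0,0,0,0,0,0.135,-1]],
  ],
)

```text
t: 14.42
tool_pos: [0.5555, 0.2272, 0.1663]
eef_rot: [0.138, 3.137, 0.001]
contact_force: [-0.1, 0.0, -1.2]
gripper_width: 0.0456
gripper_force: 30.0
```

```bash
python3 - <<'E'
from h import *
r.read_camera("top");r.read_camera("top")
s=r.sense();print(s["gripper_width"],s["contact_force"],s["tool_pos"],s["joint_pos"].round(2))
w,P=wcloud("w6"); H=w["hand_eye"]; d=w["depth"];K=w["intrinsics"];v,u=np.mgrid[:400,:640]
m=(P[...,2]>.009)&(P[...,2]<.022)&(P[...,1]>.14)&(P[...,1]<.32)&(P[...,0]<.66)&(P[...,0]>.46); print(cv2.minAreaRect(P[m][:,:2].astype(np.float32)),np.median(P[m][:,2]))
C=np.stack([(u-K[0,2])/K[0,0]*d,(v-K[1,2])/K[1,1]*d,d],-1); T=C@H[:3,:3].T+H[:3,3]
m=(T[...,2]>.085)&(T[...,2]<.1)&(abs(T[...,0])<.03)&(abs(T[...,1])<.011)&(d>0);t=T[m];print(t.min(0),t.max(0))
m=(P[...,2]>.035)&(P[...,2]<.06)&(np.hypot(P[...,0]-.556,P[...,1]-.2265)<.02); q=P[m]; print("cup",len(q),q.min(0),q.max(0))
go((.5546,.2277,.1375),np.radians(-4.9))
E
```

```text
0.045689352389160325 [-0.23362742  0.3578389  -1.87110819] [0.55535297 0.22724105 0.16620185] [-0.76  0.45  0.41  1.8  -0.22  0.94  1.23]
((0.5561702847480774, 0.22627560794353485), (0.13031801581382751, 0.12961144745349884), 73.72943878173828) 0.014952503410120232
[-0.0132621  -0.01081947  0.09028796] [0.01015569 0.01065572 0.09989683]
cup 275 [0.54510428 0.20948726 0.04767049] [0.56668089 0.24308853 0.05995679]
turn [ 0.03  0.05 -0.14] shift [0.0008 0.0004 0.0286]
```

Call:
servo_tool(
  steps=[
    [[0,0,0,0,0,0.01,-1],[0,0,0,0,0,0.02,-1],[0,0,0,0,0,0.025,-1],[0,0,0,0,0,0.028,-1],[0,0,0,0,0,0.0285,-1],[0,0,0,0,0,0.0285,-1]],
  ],
)

```text
t: 15.32
tool_pos: [0.5552, 0.2271, 0.1373]
eef_rot: [0.138, 3.138, 0.0]
contact_force: [0.2, 0.2, -1.0]
gripper_width: 0.0458
gripper_force: 30.0
```

Call:
servo_tool(
  steps=[
    [[0,0,0,0,0,0.0005,-1],[0,0,0,0,0,0.001,-1],[0,0,0,0,0,0.001,-1]],
  ],
)

```text
t: 15.7
tool_pos: [0.555, 0.2271, 0.1361]
eef_rot: [0.138, 3.138, 0.0]
contact_force: [-1.0, -0.4, -1.1]
gripper_width: 0.0456
gripper_force: 30.0
```

Call:
servo_tool(
  steps=[
    [[0,0,0,0,0,0.0005,-1],[0,0,0,0,0,0.0007,-1],[0,0,0,0,0,0.0007,-1]],
  ],
)

```text
t: 16.08
tool_pos: [0.5551, 0.2271, 0.1355]
eef_rot: [0.138, 3.138, 0.0]
contact_force: [0.6, 0.4, -0.9]
gripper_width: 0.0453
gripper_force: 30.0
```

Call:
servo_tool(
  steps=[
    [[0,0,0,0,0,0,-1],[0,0,0,0,0,0,-1]],
  ],
)

```text
t: 16.32
tool_pos: [0.5551, 0.2271, 0.1355]
eef_rot: [0.138, 3.138, 0.0]
contact_force: [-0.3, -0.8, -1.1]
gripper_width: 0.0454
gripper_force: 30.0
```

Call:
servo_tool(
  steps=[
    [[0,0,0,0,0,0.0005,-1],[0,0,0,0,0,0.0005,-1]],
  ],
)

```text
t: 16.58
tool_pos: [0.5552, 0.2271, 0.1351]
eef_rot: [0.138, 3.138, 0.0]
contact_force: [0.1, -0.0, 1.4]
gripper_width: 0.0458
gripper_force: 30.0
```

Call:
servo_tool(
  steps=[
    [[0,0,0,0,0,0,-1],[0,0,0,0,0,0,-1]],
  ],
  squeeze=13,
)

```text
t: 16.82
tool_pos: [0.5548, 0.2271, 0.1346]
eef_rot: [-0.138, -3.138, 0.0]
contact_force: [0.3, -0.7, -1.2]
gripper_width: 0.0476
gripper_force: 13.0
```

Call:
servo_tool(
  steps=[
    [[0,0,0,0,0,0,-1],[0,0,0,0,0,0,-1]],
  ],
  squeeze=10,
)

```text
t: 17.08
tool_pos: [0.555, 0.2271, 0.1348]
eef_rot: [-0.138, -3.138, 0.0]
contact_force: [0.3, 0.5, -0.8]
gripper_width: 0.048
gripper_force: 10.0
```

Call:
servo_tool(
  steps=[
    [[0,0,0,0,0,0,-1],[0,0,0,0,0,0,-1],[0,0,0,0,0,0,-1],[0,0,0,0,0,0,-1]],
  ],
  squeeze=5,
)

```text
t: 17.58
tool_pos: [0.5551, 0.2271, 0.1349]
eef_rot: [0.138, 3.138, 0.0]
contact_force: [-0.1, -0.6, -0.5]
gripper_width: 0.0505
gripper_force: 5.0
```

```bash
python3 - <<'E'
from h import *
w,P=wcloud("w7"); H=w["hand_eye"]; d=w["depth"];K=w["intrinsics"];v,u=np.mgrid[:400,:640]
C=np.stack([(u-K[0,2])/K[0,0]*d,(v-K[1,2])/K[1,1]*d,d],-1); T=C@H[:3,:3].T+H[:3,3]
for sg in(-1,1):
  m=(T[...,2]>.07)&(T[...,2]<.13)&(abs(T[...,0])<.03)&(sg*T[...,1]>.014)&(sg*T[...,1]<.035)&(d>0);t=T[m];print(t.min(0),t.max(0))
m=(P[...,2]>.036)&(P[...,2]<.05)&(np.hypot(P[...,0]-.556,P[...,1]-.2265)<.018); q=P[m]; print("cup",len(q),q.min(0),q.max(0))
print(r.sense()["gripper_width"])
cv2.imwrite("pics/v7.png",cv2.resize(w["frame"][120:320,200:440],None,fx=2,fy=2)[...,::-1])
E
```

```text
[-0.02985621 -0.03499367  0.07087602] [ 0.02961709 -0.01403846  0.12193195]
[-0.02989605  0.01412846  0.07047784] [0.02956999 0.03498821 0.12184226]
cup 252 [0.54494781 0.21341651 0.0362717 ] [0.56813118 0.2366305  0.04501467]
0.05043354438092044
```

View pics/v7.png

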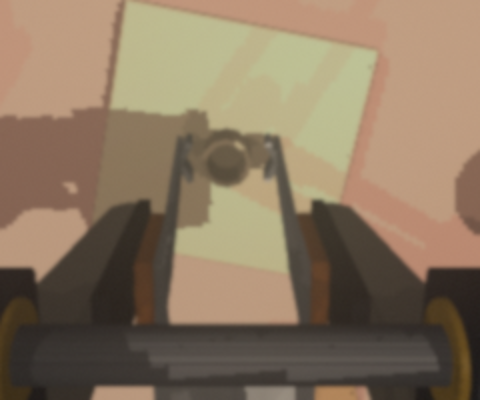

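The cup stands free on the tile at (226,157), with the open jaws at (183,157) and (270,157). Raise the tongs straight up.

Call:
servo_tool(
  steps=[
    [[0,0,0,0,0,-0.01,-1],[0,0,0,0,0,-0.03,-1],[0,0,0,0,0,-0.06,-1],[0,0,0,0,0,-0.1,-1],[0,0,0,0,0,-0.14,-1],[0,0,0,0,0,-0.18,-1],[0,0,0,0,0,-0.18,-1],[0,0,0,0,0,-0.18,-1]],
  ],
)

```text
t: 18.62
tool_pos: [0.5545, 0.2269, 0.3144]
eef_rot: [-0.138, -3.138, 0.0]
contact_force: [1.0, 0.8, -1.5]
gripper_width: 0.0502
gripper_force: 5.0
```

```bash
python3 - <<'E'
from h import *
r.read_camera("top")
w,P=wcloud("w8"); H=w["hand_eye"]; d=w["depth"];K=w["intrinsics"];v,u=np.mgrid[:400,:640]
C=np.stack([(u-K[0,2])/K[0,0]*d,(v-K[1,2])/K[1,1]*d,d],-1); T=C@H[:3,:3].T+H[:3,3]
for sg in(-1,1):
  m=(T[...,2]>.09)&(T[...,2]<.13)&(abs(T[...,0])<.03)&(sg*T[...,1]>0)&(sg*T[...,1]<.035)&(d>0);t=T[m];print(t.min(0),t.max(0))
m=(P[...,2]>.036)&(P[...,2]<.05)&(np.hypot(P[...,0]-.556,P[...,1]-.2265)<.03); q=P[m]; print("cup",len(q),q.min(0),q.max(0))
go((.5414,-.0269,.315),np.radians(-4.9))
E
```

```text
[-0.01132145 -0.02679315  0.09037326] [ 0.00836467 -0.01818306  0.11610463]
[-0.0116132   0.01630841  0.09006234] [0.00823478 0.02529968 0.11715733]
cup 83 [0.54477674 0.2137121  0.03606707] [0.56811714 0.23724445 0.04520978]
turn [-0.08 -0.12 -0.14] shift [-0.0095 -0.2539 -0.0012]
```

Call:
servo_tool(
  steps=[
    [[0,0,0,-0.001,-0.02,0,-1],[0,0,0,-0.003,-0.06,0,-1],[0,0,0,-0.005,-0.105,0,-1],[0,0,0,-0.007,-0.15,0,-1],[0,0,0,-0.008,-0.195,0,-1],[0,0,0,-0.009,-0.235,0,-1],[0,0,0,-0.009,-0.254,0,-1],[0,0,0,-0.009,-0.254,0,-1],[0,0,0,-0.009,-0.254,0.05,-1],[0,0,0,-0.009,-0.254,0.1,-1],[0,0,0,-0.009,-0.254,0.14,-1],[0,0,0,-0.009,-0.254,0.159,-1]],
  ],
)

```text
t: 20.23
tool_pos: [0.5404, -0.0242, 0.153]
eef_rot: [-0.133, -3.135, -0.0]
contact_force: [0.2, -1.2, -0.5]
gripper_width: 0.0503
gripper_force: 5.0
```

Call:
servo_tool(
  steps=[
    [[0,0,0,0,0,0,-1],[0,0,0,0,0,0,-1],[0,0,0,0,0,0,-1]],
  ],
)

```text
t: 20.6
tool_pos: [0.5425, -0.0262, 0.157]
eef_rot: [0.137, 3.136, 0.001]
contact_force: [-0.3, -0.1, -2.4]
gripper_width: 0.0502
gripper_force: 5.0
```

```bash
python3 - <<'E'
from h import *
for i in range(2): go((.6311,-.0346,.1556),np.radians(-4.9));r.read_camera("top")
s=r.sense();print(s["tool_pos"],s["joint_pos"].round(2))
E
```

```text
turn [ 0.04  0.12 -0.11] shift [-0.0889 -0.0006  0.0016]
turn [ 0.04  0.11 -0.12] shift [-0.0891 -0.0004  0.0015]
[ 0.54224119 -0.02647848  0.15679379] [-0.45  0.38  0.54  1.95 -0.25  0.87  1.71]
```

Call:
servo_tool(
  steps=[
    [[0,0,0,-0.015,0,0,-1],[0,0,0,-0.03,0,0,-1],[0,0,0,-0.045,0,0,-1],[0,0,0,-0.06,0,0,-1],[0,0,0,-0.075,-0.0003,0,-1],[0,0,0,-0.085,-0.0005,0,-1],[0,0,0,-0.089,-0.0005,0,-1],[0,0,0,-0.089,-0.0005,0,-1],[0,0,0,-0.089,-0.0005,0,-1]],
  ],
)

```text
t: 21.82
tool_pos: [0.6299, -0.035, 0.1559]
eef_rot: [-0.138, -3.138, -0.0]
contact_force: [-0.1, 0.0, -1.3]
gripper_width: 0.0501
gripper_force: 5.0
```

```bash
python3 - <<'E'
from h import *
for i in range(2): go((.6311,-.0346,.1430),np.radians(-4.9));r.read_camera("top")
c=r.read_camera("side"); P=cloud(c)[215:300,385:450].reshape(-1,3)
print(r.sense()["contact_force"])
E
```

```text
turn [ 0.01 -0.02 -0.15] shift [-0.0012  0.0005  0.0129]
turn [ 0.01 -0.01 -0.15] shift [-0.0011  0.0005  0.013 ]
[-0.13263335 -0.75689115 -1.37525885]
```

Lower the tongs onto the peg, watch for the force to unload, then let go slowly.

Call:
servo_tool(
  steps=[
    [[0,0,0,0,0.0005,0.004,-1],[0,0,0,0,0.0005,0.008,-1],[0,0,0,0,0.0005,0.011,-1],[0,0,0,0,0.0005,0.0125,-1],[0,0,0,0,0.0005,0.013,-1],[0,0,0,0,0.0005,0.013,-1]],
  ],
)

```text
t: 22.72
tool_pos: [0.6304, -0.0346, 0.1429]
eef_rot: [0.138, 3.138, -0.0]
contact_force: [0.8, 0.1, -0.5]
gripper_width: 0.0503
gripper_force: 5.0
```

Call:
servo_tool(
  steps=[
    [[0,0,0,0,0,0.0005,-1],[0,0,0,0,0,0.0005,-1]],
  ],
)

```text
t: 22.98
tool_pos: [0.6305, -0.0346, 0.1427]
eef_rot: [0.138, 3.138, 0.0]
contact_force: [-0.2, -0.2, -0.5]
gripper_width: 0.0501
gripper_force: 5.0
```

Call:
servo_tool(
  steps=[
    [[0,0,0,0,0,0,0.15],[0,0,0,0,0,0,0.2],[0,0,0,0,0,0,0.4],[0,0,0,0,0,0,0.7],[0,0,0,0,0,0,1],[0,0,0,0,0,0,1],[0,0,0,0,0,0,1]],
  ],
)

```text
t: 23.85
tool_pos: [0.6303, -0.0346, 0.1424]
eef_rot: [0.138, 3.139, -0.0]
contact_force: [-0.4, 0.8, 0.3]
gripper_width: 0.0919
gripper_force: 0.0
```

Call:
servo_tool(
  steps=[
    [[0,0,0,0,0,-0.02,1],[0,0,0,0,0,-0.05,1],[0,0,0,0,0,-0.09,1],[0,0,0,0,0,-0.14,1],[0,0,0,0.03,0,-0.19,1],[0,0,0,0.06,0,-0.24,1],[0,0,0,0.075,0,-0.28,1],[0,0,0,0.075,0,-0.3,1],[0,0,0,0.075,0,-0.3,1],[0,0,0,0.075,0,-0.3,1],[0,0,0,0.075,0,-0.3,1]],
  ],
)

```text
t: 25.22
tool_pos: [0.5553, -0.0279, 0.4413]
eef_rot: [-0.138, -3.137, 0.001]
contact_force: [0.7, 0.9, 0.1]
gripper_width: 0.0919
gripper_force: 0.0
```

```bash
python3 - <<'E'
from h import *
w,P=wcloud("w9"); c=r.read_camera("side")
p=P[(P[...,2]>.205)&(P[...,2]<.24)&(P[...,0]>.58)&(P[...,0]<.71)&(abs(P[...,1]+.035)<.03)]
for a in np.arange(.60,.68,.008):
    m=p[(p[:,0]>=a)&(p[:,0]<a+.008)]
    if len(m): print(round(a,3),len(m),m[:,1].min().round(4),m[:,1].max().round(4),np.median(m[:,2]).round(4),m[:,2].max().round(4))
m=P[(P[...,2]>.1)&(P[...,2]<.12)&(np.hypot(P[...,0]-.5215,P[...,1]+.1875)<.06)]
print("sag",cv2.minEnclosingCircle(m[:,:2].astype(np.float32)))
cv2.imwrite("pics/v9.png",cv2.resize(c["frame"][150:390,290:530],None,fx=2.4,fy=2.4,interpolation=cv2.INTER_CUBIC)[...,::-1])
E
```

```text
0.6 26 -0.0342 -0.0279 0.2183 0.22
0.608 26 -0.0349 -0.0286 0.2184 0.2197
0.616 44 -0.0475 -0.027 0.2183 0.2224
0.624 123 -0.0481 -0.0164 0.2188 0.2227
0.632 106 -0.049 -0.0189 0.219 0.2227
0.64 34 -0.0491 -0.0195 0.2183 0.2231
0.648 27 -0.0384 -0.032 0.2186 0.22
0.656 24 -0.0391 -0.0327 0.2182 0.2201
0.664 25 -0.04 -0.0334 0.2183 0.2198
0.672 25 -0.0406 -0.0341 0.2185 0.2195
0.68 60 -0.0445 -0.0322 0.2192 0.2259
sag ((0.5217485427856445, -0.18685536086559296), 0.04498182237148285)
```

View pics/v9.png

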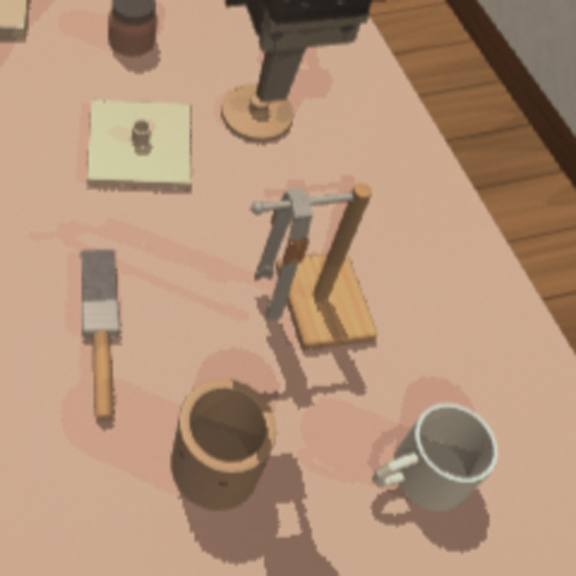

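The cup stands upright mid-tile at (141,133). The tongs hang on the peg at (295,205), and the saggar and bystanders are in place. Handing in.

```bash
python3 -c "
from workcell import r
print(r.job_done())"
```

```text
the job is handed in; nothing more can be done
None
```

The job is handed in (no verdict was returned): in the last images the cup stands upright near the tile's middle, the tongs hang on the peg, and the saggar and bystanders are where they were.

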